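# Clamp down a bench charger with its wing screw

## Robot

A 6-joint arm with a two-finger parallel gripper is mounted at the origin on the work surface. World frame = base frame: x ahead of the robot, y to its left, z up, the work surface at z = 0. Lengths are in mm, angles in rad, forces in N, time in s.
With the tool pointing down it reaches from about 400 to 825 mm from the base axis. Payload 7 kg.
Tool frame: the origin (TCP) lies midway between the tips of the shut fingers; the grasp point (between the pads) lies 19 mm behind it; z points along the fingers, x is the direction in which the jaws open and shut, and the axes are right-handed (so a half turn about z gives the same grasp; the last joint's range is limited). The gripper opens to 88 mm and grips with 3 to 60 N. Pads are 19 mm wide; open, the fingers measure 130 mm over their backs; the gripper's body (78 mm by 193 mm) begins 47 mm behind the grasp point.
Start: joints at [-0.92, 0.359, 0.012, 0, -1.224, -0.288], TCP at [239.525, -631.049, 226.561] pointing down, gripper open.
Joint ranges: [-3.07, 3.07], [-1.43, 2.12], [-1.02, 1.25], [-3.03, 1.67], [-3.05, -0], [-3.03, 3.03]. Speed limits (rad/s): [2.39, 2.39, 3.01, 3.14, 3.14, 3.14].

## Interface

Orientations are given as a unit quaternion [x, y, z, w].
In Python, from plant import robot gives the robot as it stands.
- The arm moves only by the tool send_rows, never from a script. Its argument "increments" is a list that holds one entry, the list of rows, each a list of 7 numbers: the turn, a rotation vector about the tool's x, y, z as a fraction of full scale, then the shift along the tool's x, y, z as a fraction of full scale, then the closure, from -1 (fully open) to 1 (shut). A call has 1 to 8 rows; each row shifts and turns the pose as measured when the row begins, along the tool's axes as they then stand; what a row does not reach is not made up. Full scale, the value 1, is 1000 mm for a shift and 60 degrees for a turn. A row lasts 1/12 s, in which the tool goes at most 41.7 mm and 7.16 degrees, less where a joint would pass 70% of its speed; a pose out of reach is approached as far as the arm can. A call with a number of a shift or a turn outside -1 to 1 is refused whole. A call with a gripper value outside its range is refused whole. The fingers move at their own pace and stop on an object; "grip_force" is the grip in N (left out, the last holds). Time passes only in rows, so rows that do not move let the fingers close. It gives the time, the measured TCP pose, the force and the opening at its end, in the units of the state.
- robot.sense(): the state, without advancing time (a new reading comes with each control period).
- robot.read_camera(name): name is "side" or "top" or "wrist"; returns a dict with "pixels" (384x512x3 uint8, red, green, blue), "depth" (384x512 float32, mm along the optical axis (not along the pixel's ray), 0 where there is no reading), "mtx" (3x3 intrinsics, pixels), "T" (4x4, takes a point from camera to world coordinates). Camera axes: x right, y down, z forward; pixel columns grow to the right and rows downward; lengths in mm; the calibration is good to about 2 mm. A picture is of the moment at which its call begins.
- robot.job_done(): hands the job in, once; it reports no verdict.
The state is a dict: "t": time; "qpos": joint angles; "qd": joint speeds; "joint_torque": joint torques, N m; "position": TCP position; "ee_rot": TCP orientation; "wrist_force": force on the tool from outside, world axes, zero at the start; "moment": the same for the moment, N m; "finger_gap": finger opening in mm.
Only numpy, scipy, OpenCV 4.12 (cv2) and the standard library are available. Lean on these libraries where they do the work, as an engineer would, in place of code of your own. Each camera call takes 0.05 s, during which the arm holds its last target. There are 200 camera calls.

## Task

Fasten the battery charger to the bench: with a fingertip push the hold-down strap round until it lies over the charger's foot against its stop pin, then tighten the loose wing screw on top of it by repeated clockwise fingertip strokes, pushing one wing at a time and taking the finger off between strokes, until it comes up against its stop. Only push: do not grip the strap or the wings, and leave the charger and everything else on the bench where it stands.

Things in the scene. Friction and masses are not known exactly. Their poses are not given: they have to be found in the camera images.
- clamp: fixed hold-down clamp. Origin: on the vertical axis of its post, at bench level; x points to the charger, z up. Dark steel base plate 105 (x) by 124 (y), 10 high, centred 5 in front (+x) of the axis; round post 22 across; strap and wing screw both turn about the axis. Two upright stop pins 10 across, 48 high: the home pin at x 50, y -17, and the parking pin at x -26, y 46 (sizes in mm)
- strap (a joint): strap's angle in rad about the post, counter-clockwise from above: 0 = home, pointing along the clamp's +x over the charger's foot, against the home pin (hard stop); starts swung 0.9 to 1.5 towards the clamp's +y; hard stop at 1.75. Turns with light friction (about 0.06 N m) and stays where it is left. The strap is a flat aluminium bar 24 wide, its underside 36 and its top 48 above the bench, reaching from 17 behind the axis to 95 in front of it (lengths in mm)
- strap_end (a point): middle of the strap's far end, at the height of its top (48 above the bench), 95 from the post axis (sizes in mm)
- wingscrew (a joint): turning left in the wing screw, in rad: clockwise from above lowers it; 0 = fully tightened (hard stop). Starts 4.4 to 6.6 away. Loose: turns with light friction (about 0.03 N m), stays where it is left, and its height does not change noticeably. Its angle is independent of the strap. At value q the wings lie at angle q counter-clockwise from the clamp's +x (so at 0 they lie along the clamp's x axis) (lengths in mm)
- wing_end (a point): middle of the outer end face of one of the two wings of the wing screw, 40 from the axis and 71 above the bench; the other wing is the same, opposite. Brass wings, 80 over both, each an upright plate 8 thick, from 9 to 40 from the axis, from 58 to 84 above the bench; hub below them 22 across, from 52 to 66; a thin screw end 8 across rises between the wings to 77 (sizes in mm)
- charger: loose battery charger, black with orange trim, 1.2 kg, origin on the bench under the middle of its foot. The foot is a ledge 60 wide and 32 high on the side towards the post, from 26 before the origin (-x) to 24 beyond it; the body follows from 24 to 164 beyond (+x), 150 wide (y), 82 high at the top of its rails. The strap's end goes over this foot with 4 to spare. Origin about 95 in front of the post along the clamp's x (sizes in mm)
- battery: loose bystander: slide-on battery pack, black and grey, 75 x 115 x 62 high; origin under its centre (sizes in mm)
- adapter: loose bystander: black power-adapter brick, 55 x 115 x 35 high, with a white label; origin under its centre (sizes in mm)
- driver: loose bystander: screwdriver lying flat, about 200 long and 30 thick (sizes in mm)
- tape: loose bystander: grey ring of tape lying flat, 90 outside, 24 high; origin under its centre (sizes in mm)
- spare_screw: loose bystander: spare brass wing screw standing on its hub on the bench, 56 across the wings, 34 high; not the one to turn; origin under its centre (sizes in mm)
- jar: loose bystander: glass jar with a black lid, 60 across, 75 high; origin under its centre (sizes in mm)
Not all that is in view belongs to the job. Leave any white look-alike of the charger alone. Leave any pink look-alike of the clamp alone.

How it is judged:
By the outcome, as a careful person would: the job done as asked, in the order asked, and still so for the second after the job is handed in, with the robot touching nothing.
It also fails if it takes over 72 s, if anything falls off the work surface, if the arm or the gripper's body presses on something with over 40 N, if the wrist force passes 120 N, or if a joint passes its speed limit or range.

## Working session

There is one attempt and no reset: what is moved stays moved. The work goes in short steps, Python scripts to look and compute and a tool call to move; the robot and the scene stay as the last step left them, time stands still between calls to the robot, and variables do not carry over. Pictures are saved under pics/ and viewed, about 8 in all and at most 12, crops included, and the job is handed in when it is done.

Besides the shell and the picture viewer there is one more tool, called after "Request:" as name([rows], argument=value, ...), one row to a line, values as JSON. send_rows: Moves the arm, as the interface text tells. Its arguments: {"type":"object","properties":{"increments":{"type":"array","items":{"type":"array","items":{"type":"array","items":{"type":"number"}}}},"grip_force":{"type":"number"}},"required":["increments"]}

```bash
mkdir -p pics; ls
python3 - <<'E'
from plant import robot
import cv2,numpy as np
for n in ["top","side"]:
    c=robot.read_camera(n); cv2.imwrite(f"pics/{n}0.png",c["pixels"][:,:,::-1]); np.savez(f"{n}0.npz",**c)
    print(n,c["mtx"].round(1).tolist(),c["T"].round(3).tolist())
print(robot.sense())
E
```

```text
pics
top [[491.9, 0.0, 258.6], [0.0, 491.9, 199.9], [0.0, 0.0, 1.0]] [[-0.021, -0.998, 0.051, 483.159], [-1.0, 0.021, -0.006, 54.393], [0.005, -0.051, -0.999, 1573.773], [0.0, 0.0, 0.0, 1.0]]
side [[440.6, 0.0, 258.2], [0.0, 440.6, 195.1], [0.0, 0.0, 1.0]] [[-0.957, -0.198, 0.214, 309.398], [-0.291, 0.642, -0.71, 877.695], [0.004, -0.741, -0.671, 877.73], [0.0, 0.0, 0.0, 1.0]]
{'t': 0.1, 'qpos': array([-9.19913852e-01,  3.59267035e-01,  1.11561132e-02, -3.03063964e-04,
       -1.22410157e+00, -2.88089428e-01]), 'qd': array([-0.00131735, -0.00239968,  0.0019771 ,  0.00033029,  0.00131154,
        0.00115518]), 'joint_torque': array([-4.51554341e-03, -5.84161878e+01,  2.93746662e+01,  7.01562256e+00,
        1.00647920e-02, -5.99026475e-05]), 'position': array([ 239.35965724, -630.66810697,  225.75100768]), 'ee_rot': array([ 5.67982953e-01,  8.23040001e-01,  3.55417560e-04, -6.28773518e-04]), 'wrist_force': array([-1.20257369, -0.62390262,  0.49453011]), 'moment': array([ 0.01833653,  0.02690988, -0.02213458]), 'finger_gap': 87.39595691431786}
```

View pics/top0.png

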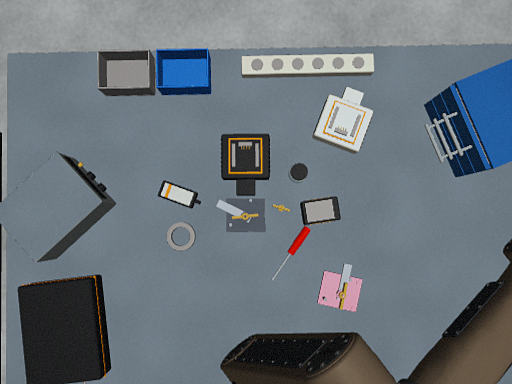

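View pics/side0.png

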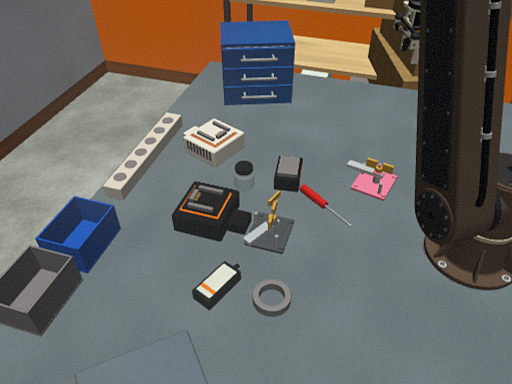

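Top view: the dark clamp is at about (245,215), with its strap up-left to (222,205) and its brass wings level. The black charger is at (245,155). Look-alikes to reject are the pink clamp (342,290), the spare brass screw (281,208) and the white charger (343,120).

```bash
cat > h.py <<'E'
import numpy as np,cv2
def ray(c,uv,z):
    d=c["T"][:3,:3]@np.linalg.inv(c["mtx"])@np.array([*uv,1.]); o=c["T"][:3,3]
    return o+d*(z-o[2])/d[2]
def proj(c,p):
    q=c["mtx"]@(c["T"][:3,:3].T@(np.asarray(p,float)-c["T"][:3,3])); return q[:2]/q[2]
def crop(c,x0,y0,w,h,s,f):
    cv2.imwrite(f,cv2.resize(c["pixels"][y0:y0+h,x0:x0+w,::-1],None,fx=s,fy=s,interpolation=cv2.INTER_CUBIC))
def blobs(c,m,z,amin=20):
    n,l,st,_=cv2.connectedComponentsWithStats(m.astype(np.uint8))
    for i in range(1,n):
        if st[i,4]<amin: continue
        r=cv2.minAreaRect(cv2.findContours((l==i).astype(np.uint8),0,1)[0][0])
        pts=cv2.boxPoints(r); ys,xs=np.where(l==i)
        print(st[i],[ray(c,p,z)[:2].round(0).tolist() for p in pts],"cen",ray(c,(xs.mean(),ys.mean()),z)[:2].round(1))
E
python3 - <<'E'
from h import *
c=dict(np.load("top0.npz"));s=dict(np.load("side0.npz"))
a=np.hstack([cv2.resize(k["pixels"][y:y+75,x:x+75,::-1],None,fx=5.3,fy=5.3,interpolation=cv2.INTER_CUBIC) for k,x,y in[(c,210,165),(s,225,180)]])
cv2.imwrite("pics/crop.png",a)
p=c["pixels"].astype(int); R,G,B=p[...,0],p[...,1],p[...,2]
hsv=cv2.cvtColor(c["pixels"],cv2.COLOR_RGB2HSV).astype(int)
roi=np.zeros(R.shape,bool); roi[165:240,205:275]=1
print("wing");blobs(c,roi&(R-B>50),84,8)
print("strap");blobs(c,roi&(p.min(2)>140)&(hsv[...,1]<60),48,8)
roi[:]=0;roi[120:240,205:275]=1
print("dark");blobs(c,roi&(p.max(2)<60),30,50)
print("plate pix",p[225,235],p[205,258],"bench",p[245,245])
np.set_printoptions(linewidth=250)
dp=c["depth"]; 
# heights map along strap row
K=np.linalg.inv(c["mtx"])
v,u=np.mgrid[0:384,0:512]
P=(np.stack([u,v,np.ones_like(u)],-1)@K.T)*dp[...,None]@c["T"][:3,:3].T+c["T"][:3,3]
z=P[...,2]; r=roi
m=r&(z>5)&(z<16)&(v>192); print("plate by depth");blobs(c,(r&(z>4)&(v>193)),10,50)
print("charger by depth");blobs(c,(r&(z>60)&(v<195)),80,50)
print("foot");blobs(c,(r&(z>25)&(z<40)&(v<200)&(v>177)),32,50)
E
```

```text
wing
[228 165  35   9 117] [[667.0, 136.0], [665.0, 32.0], [641.0, 33.0], [643.0, 136.0]] cen [647.8  84. ]
[232 213  26   7  94] [[521.0, 126.0], [519.0, 50.0], [501.0, 51.0], [503.0, 126.0]] cen [511.1  88.4]
strap
[216 200  27  16 203] [[545.0, 178.0], [566.0, 167.0], [528.0, 95.0], [507.0, 106.0]] cen [537.8 138.1]
dark
[ 221  134   49   62 1177] [[773.0, 159.0], [770.0, 7.0], [576.0, 11.0], [580.0, 162.0]] cen [672.7  83.2]
[231 140  29  32 578] [[753.0, 128.0], [751.0, 39.0], [653.0, 41.0], [655.0, 129.0]] cen [698.7  84.1]
plate pix [82 88 96] [81 89 96] bench [113 125 136]
plate by depth
[ 216  194   52   41 1389] [[583.0, 181.0], [584.0, 18.0], [457.0, 17.0], [456.0, 179.0]] cen [521.3  92.6]
charger by depth
[ 221  133   49   45 1817] [[767.0, 156.0], [764.0, 9.0], [628.0, 12.0], [631.0, 158.0]] cen [696.1  84.2]
foot
[236 179  19  16 291] [[629.0, 114.0], [628.0, 58.0], [580.0, 59.0], [582.0, 115.0]] cen [604.5  86.3]
```

View pics/crop.png

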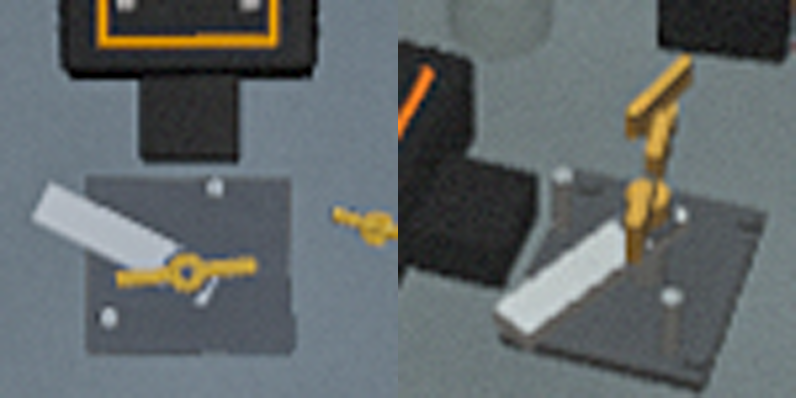

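Run:
```python
from h import *
c=dict(np.load("top0.npz"));s=dict(np.load("side0.npz"))
f=lambda u,v:(210+u/5.307-.4,165+v/5.307-.4)
hp=ray(c,f(215,187),48)[:2];pp=ray(c,f(109,317),48)[:2]
print("pins",hp,pp,np.linalg.norm(hp-pp))
d=hp-pp; yaw=np.arctan2(d[1],d[0])-np.arctan2(-63,76)
Rm=np.array([[np.cos(yaw),-np.sin(yaw)],[np.sin(yaw),np.cos(yaw)]])
ax=(hp+pp)/2-Rm@np.array([12,14.5]); print("yaw",yaw,"axis",ax)
a=ray(c,f(119,279),84)[:2];b=ray(c,f(256,265),84)[:2]
print("wing",a,b,(a+b)/2,np.linalg.norm(a-b)); t=np.arctan2(*(a-b)[::-1])-yaw; print("wing ang",t,t+np.pi,t+2*np.pi)
e=ray(c,f(43,200),48)[:2]; e=ray(c,f((50+33)/2,(182+218)/2),48)[:2]; print("strap end",e,np.linalg.norm(e-ax),np.arctan2(*(e-ax)[::-1])-yaw)
for u,v,z,n in[(172-8,172,48,'')]:pass
g=lambda u,v:(225+(u-398)/5.307-.4,180+v/5.307-.4)
print("side pins",ray(s,g(562,176),48)[:2],ray(s,g(672,297),48)[:2], "jar",ray(c,(299,172),75)[:2],"spare",ray(c,(281,208),34)[:2])
x=ax
for dx,h in((0,77),):print("side proj axis",proj(s,[*x,h]),"wing",proj(s,[*a,84]),proj(s,[*b,84]))
```

```text
pins [561.49464274  70.91708983] [486.82793924 134.29387719] 97.93739729266242
yaw -0.011650323843575894 axis [511.99317949  88.24626827]
wing [508.26139915 126.31700418] [514.60525295  48.03917953] [511.43332605  87.17809186] 78.53446576017431
wing ang 1.663312715020603 4.804905368610396 7.946498022200189
strap end [555.99187422 172.51376942] 95.06259458583844 1.1012512103201353
side pins [559.71756701  70.76629484] [484.77710559 134.29335179] jar [642.30783185 -80.71185124] spare [534.60084967 -25.14615649]
side proj axis [271.10166359 213.10340421] wing [268.49837989 221.57103945] [274.32737113 200.81928738]
```

The measurements agree with the given sizes: pins 97.9 mm apart (98.7 expected), strap end 95.1 mm from the axis, wings 78.5 mm across. The post axis is at about (512, 88) with yaw −0.012. The strap is at 1.10 rad and the wing screw at about 4.80. I'll write a small planner for the rows.

```bash
cat >> h.py <<'E'
from scipy.spatial.transform import Rotation as Ro
AX=np.array([511.5,88.0]); YAW=-0.012
def pose(th,rho,off,z):
    "tool for a push on a bar lying at th (deg, clamp frame): y_tool outward along it, x_tool ccw from it"
    t=np.radians(th)+YAW; r=np.array([np.cos(t),np.sin(t)]); n=np.array([-r[1],r[0]])
    return [*(AX+rho*r+off*n),z,np.degrees(t)+90]
def rot(phi):
    x=np.array([np.cos(np.radians(phi)),np.sin(np.radians(phi)),0]); z=np.array([0,0,-1.])
    return Ro.from_matrix(np.stack([x,np.cross(z,x),z],1))
def plan(p,q,tgt,step=40,turn=7,clo=1,n=None):
    "rows from the measured pose p,q to tgt=[x,y,z,phi]"
    R0=Ro.from_quat(q); R1=rot(tgt[3]); w=(R0.inv()*R1).as_rotvec(); d=np.array(tgt[:3])-p
    n=n or int(max(1,np.ceil(np.linalg.norm(d)/step),np.ceil(np.degrees(np.linalg.norm(w))/turn)))
    rows=[]
    for i in range(n):
        R=R0*Ro.from_rotvec(w*i/n)
        rows.append([*np.round(w/n/np.radians(60),3).tolist(),*np.round(R.inv().apply(d/n)/1000,4).tolist(),clo])
    for i in range(0,n,8): print(rows[i:i+8])
def stat(s):
    R=Ro.from_quat(s["ee_rot"]).as_matrix(); print("t",round(s["t"],2),"p",s["position"].round(1),"phi",round(np.degrees(np.arctan2(R[1,0],R[0,0])),1),"tilt",R[:2,2].round(3),"F",s["wrist_force"].round(1),"gap",round(s["finger_gap"],1))
E
python3 - <<'E'
from h import *
from plant import robot
s=robot.sense();stat(s)
t=pose(63,78,48,140);print(t)
plan(s["position"],s["ee_rot"],t)
E
```

```text
t 0.1 p [ 239.4 -630.7  225.8] phi 110.8 tilt [-0.001  0.001] F [-1.2 -0.6  0.5] gap 87.4
[np.float64(505.23892986333203), np.float64(179.37176260061815), 140, np.float64(152.312450645843)]
[[0.0, -0.0, -0.031, 0.0301, 0.0244, 0.0039, 1], [0.0, -0.0, -0.031, 0.0293, 0.0253, 0.0039, 1], [0.0, -0.0, -0.031, 0.0285, 0.0263, 0.0039, 1], [0.0, -0.0, -0.031, 0.0276, 0.0272, 0.0039, 1], [0.0, -0.0, -0.031, 0.0267, 0.0281, 0.0039, 1], [0.0, -0.0, -0.031, 0.0257, 0.029, 0.0039, 1], [0.0, -0.0, -0.031, 0.0248, 0.0298, 0.0039, 1], [0.0, -0.0, -0.031, 0.0238, 0.0306, 0.0039, 1]]
[[0.0, -0.0, -0.031, 0.0227, 0.0314, 0.0039, 1], [0.0, -0.0, -0.031, 0.0217, 0.0321, 0.0039, 1], [0.0, -0.0, -0.031, 0.0206, 0.0328, 0.0039, 1], [0.0, -0.0, -0.031, 0.0195, 0.0335, 0.0039, 1], [0.0, -0.0, -0.031, 0.0184, 0.0341, 0.0039, 1], [0.0, -0.0, -0.031, 0.0173, 0.0347, 0.0039, 1], [0.0, -0.0, -0.031, 0.0161, 0.0352, 0.0039, 1], [0.0, -0.0, -0.031, 0.015, 0.0357, 0.0039, 1]]
[[0.0, -0.0, -0.031, 0.0138, 0.0362, 0.0039, 1], [0.0, -0.0, -0.031, 0.0126, 0.0367, 0.0039, 1], [0.0, -0.0, -0.031, 0.0114, 0.037, 0.0039, 1], [0.0, -0.0, -0.031, 0.0101, 0.0374, 0.0039, 1], [0.0, -0.0, -0.031, 0.0089, 0.0377, 0.0039, 1], [0.0, -0.0, -0.031, 0.0077, 0.038, 0.0039, 1]]
```

Request:
send_rows([
  [[0, 0, -0.031, 0.03, 0.0245, 0.003, 1], [0, 0, -0.031, 0.029, 0.0255, 0.003, 1], [0, 0, -0.031, 0.0285, 0.0265, 0.003, 1], [0, 0, -0.031, 0.0275, 0.027, 0.003, 1], [0, 0, -0.031, 0.0265, 0.028, 0.003, 1], [0, 0, -0.031, 0.0255, 0.029, 0.003, 1], [0, 0, -0.031, 0.025, 0.03, 0.003, 1], [0, 0, -0.031, 0.024, 0.0305, 0.003, 1]],
], grip_force=20)

```text
t: 0.77
position: [334.7, -329.9, 194.9]
ee_rot: [0.457, 0.89, 0.001, -0.005]
wrist_force: [0.9, -0.6, -0.2]
finger_gap: 40.4
```

Request:
send_rows([
  [[0, 0, -0.031, 0.0225, 0.0315, 0.003, 1], [0, 0, -0.031, 0.0215, 0.032, 0.003, 1], [0, 0, -0.031, 0.0205, 0.033, 0.003, 1], [0, 0, -0.031, 0.0195, 0.0335, 0.003, 1], [0, 0, -0.031, 0.0185, 0.034, 0.003, 1], [0, 0, -0.031, 0.0175, 0.0345, 0.003, 1], [0, 0, -0.031, 0.016, 0.035, 0.003, 1], [0, 0, -0.031, 0.015, 0.0355, 0.003, 1]],
])

```text
t: 1.43
position: [430.3, -20.6, 171.5]
ee_rot: [0.332, 0.943, 0.003, -0.004]
wrist_force: [0.8, -0.2, -0.1]
finger_gap: 0.6
```

Run:
```python
from h import *
from plant import robot
s=robot.sense();stat(s)
plan(s["position"],s["ee_rot"],pose(63,78,48,140))
```

```text
t 1.43 p [430.3 -20.6 171.5] phi 141.3 tilt [-0.005  0.008] F [ 0.8 -0.2 -0.1] gap 0.6
[[0.001, -0.001, -0.031, 0.0111, 0.0338, 0.0055, 1], [0.001, -0.001, -0.031, 0.01, 0.0341, 0.0054, 1], [0.001, -0.001, -0.031, 0.0089, 0.0344, 0.0054, 1], [0.001, -0.001, -0.031, 0.0078, 0.0347, 0.0053, 1], [0.001, -0.001, -0.031, 0.0067, 0.035, 0.0053, 1], [0.001, -0.001, -0.031, 0.0056, 0.0352, 0.0053, 1]]
```

Request:
send_rows([
  [[0.001, -0.001, -0.031, 0.011, 0.034, 0.0055, 1], [0.001, -0.001, -0.031, 0.01, 0.034, 0.0055, 1], [0.001, -0.001, -0.031, 0.009, 0.0345, 0.0055, 1], [0.001, -0.001, -0.031, 0.008, 0.0345, 0.0055, 1], [0.001, -0.001, -0.031, 0.0065, 0.035, 0.0055, 1], [0.001, -0.001, -0.031, 0.0055, 0.035, 0.0055, 1], [0, 0, 0, 0, 0, 0, 1]],
])

```text
t: 2.02
position: [505.6, 197.0, 137.2]
ee_rot: [0.229, 0.973, -0.0, -0.0]
wrist_force: [0.7, -0.1, -0.5]
finger_gap: 0.3
```

Run:
```python
from h import *
from plant import robot
s=robot.sense();stat(s)
w=robot.read_camera("wrist");d=robot.read_camera("side")
cv2.imwrite("pics/w1.png",np.hstack([w["pixels"][:,:,::-1][:, :],cv2.resize(d["pixels"][130:280,190:310,::-1],None,fx=2.56,fy=2.56)])[:,:800])
T=w["T"];print("wrist T",T.round(2).tolist(),w["mtx"][0,0])
np.savez("w1.npz",**w)
plan(s["position"],s["ee_rot"],pose(63,78,48,40))
```

```text
t 2.02 p [505.6 197.  137.2] phi 153.5 tilt [-0.001  0.   ] F [ 0.7 -0.1 -0.5] gap 0.3
wrist T [[-0.89, 0.43, 0.12, 472.95], [0.45, 0.86, 0.25, 129.5], [-0.0, 0.28, -0.96, 296.39], [0.0, 0.0, 0.0, 1.0]] 264.8816205122131
[[-0.0, -0.0, 0.007, -0.0025, -0.0053, 0.0324, 1], [-0.0, -0.0, 0.007, -0.0026, -0.0053, 0.0324, 1], [-0.0, -0.0, 0.007, -0.0026, -0.0053, 0.0324, 1]]
```

View pics/w1.png

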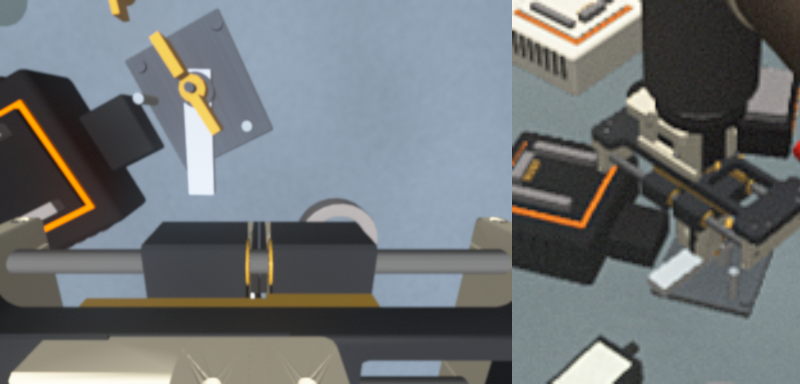

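```bash
python3 - <<'E'
from h import *
w=dict(np.load("w1.npz"));p=np.array([505.6,197,137.2]);R=rot(153.5).as_matrix()
for dz in(0,-30,-50,-66):
  print(dz,[proj(w,p+R@np.array([a,b,dz])).round(0).tolist() for a,b in((0,0),(21,0),(-21,0),(0,-9.5),(0,9.5))])
D=w["depth"]
for r in(225,240,260,280,296):print(r,[(c,int(D[r,c])) for c in(150,200,235,248,253,259,265,271,290,350)])
E
python3 - <<'E'
import cv2
i=cv2.imread("pics/w1.png")[200:330,130:390];cv2.imwrite("pics/w1c.png",cv2.resize(i,None,fx=3,fy=3))
E
```

```text
0 [[260.0, 235.0], [292.0, 235.0], [228.0, 235.0], [260.0, 221.0], [260.0, 248.0]]
-30 [[261.0, 258.0], [299.0, 258.0], [222.0, 258.0], [261.0, 243.0], [261.0, 273.0]]
-50 [[261.0, 280.0], [305.0, 280.0], [217.0, 280.0], [261.0, 262.0], [261.0, 297.0]]
-66 [[261.0, 303.0], [312.0, 303.0], [211.0, 303.0], [261.0, 283.0], [261.0, 322.0]]
225 [(150, 318), (200, 88), (235, 91), (248, 159), (253, 163), (259, 318), (265, 163), (271, 89), (290, 91), (350, 90)]
240 [(150, 79), (200, 78), (235, 79), (248, 85), (253, 143), (259, 323), (265, 142), (271, 85), (290, 79), (350, 79)]
260 [(150, 77), (200, 76), (235, 75), (248, 81), (253, 84), (259, 83), (265, 84), (271, 80), (290, 76), (350, 76)]
280 [(150, 79), (200, 78), (235, 78), (248, 82), (253, 129), (259, 129), (265, 129), (271, 82), (290, 79), (350, 77)]
296 [(150, 79), (200, 80), (235, 80), (248, 99), (253, 304), (259, 310), (265, 346), (271, 79), (290, 78), (350, 78)]
```

View pics/w1c.png

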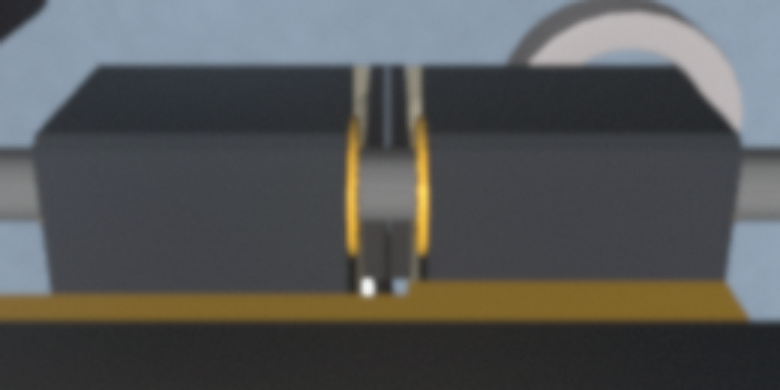

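Request:
send_rows([
  [[0, 0, 0.007, -0.0025, -0.005, 0.025, 1], [0, 0, 0.007, -0.0025, -0.005, 0.025, 1], [0, 0, 0.007, -0.0025, -0.005, 0.025, 1], [0, 0, 0, 0, 0, 0, 1]],
])

```text
t: 2.45
position: [502.7, 174.0, 62.2]
ee_rot: [0.243, 0.97, 0.001, -0.0]
wrist_force: [-0.5, -1.0, -0.3]
finger_gap: 0.6
```

Run:
```python
from h import *
from plant import robot
s=robot.sense();stat(s)
plan(s["position"],s["ee_rot"],pose(63,78,45,40))
print("stroke rows of 5 deg:");
for off in(33,):
  d=np.radians(5);r=78
  print((off*(np.cos(d)-1)-r*np.sin(d)),off*np.sin(d)+r*(np.cos(d)-1))
```

```text
t 2.45 p [502.7 174.   62.2] phi 151.9 tilt [-0.     0.002] F [-0.5 -1.  -0.3] gap 0.6
[[0.001, -0.001, -0.007, -0.0027, 0.0059, 0.0222, 1]]
stroke rows of 5 deg:
-6.923722897289734 2.579325961828872
```

Request:
send_rows([
  [[0, 0, -0.003, -0.0015, 0.003, 0.011, 1], [0, 0, -0.003, -0.0015, 0.003, 0.0105, 1], [0, 0, 0, 0, 0, 0, 1], [0, 0, 0.083, -0.007, 0.003, 0, 1], [0, 0, 0.083, -0.007, 0.003, 0, 1], [0, 0, 0.083, -0.007, 0.003, 0, 1], [0, 0, 0.083, -0.007, 0.003, 0, 1], [0, 0, 0, 0, 0, 0, 1]],
])

```text
t: 3.12
position: [540.2, 168.8, 48.0]
ee_rot: [0.412, 0.911, 0.002, 0.001]
wrist_force: [0.1, -0.4, 0.7]
finger_gap: 0.7
```

```bash
cat >> h.py <<'E'
def rel(s):
    d=s["position"][:2]-AX; R=Ro.from_quat(s["ee_rot"]).as_matrix(); ph=np.arctan2(R[1,0],R[0,0])
    th=ph-np.pi/2-YAW; print("th",np.degrees(th).round(1),"rho",(d@R[:2,1]).round(1),"off",(d@R[:2,0]).round(1))
def strap(c):
    p=c["pixels"].astype(int); hsv=cv2.cvtColor(c["pixels"],cv2.COLOR_RGB2HSV)
    m=np.zeros(p.shape[:2],bool);m[165:240,205:275]=1
    print("strap");blobs(c,m&(p.min(2)>140)&(hsv[...,1]<60),48,8);print("wing");blobs(c,m&(p[...,0]-p[...,2]>50)&(np.arange(384)[:,None]>178),84,8)
E
python3 - <<'E'
from h import *
from plant import robot
s=robot.sense();stat(s);rel(s)
c=robot.read_camera("top");d=robot.read_camera("side");strap(c)
a=np.hstack([cv2.resize(k["pixels"][y:y+75,x:x+75,::-1],None,fx=5.3,fy=5.3,interpolation=cv2.INTER_CUBIC) for k,x,y in[(c,210,165),(d,225,180)]])
cv2.imwrite("pics/s2.png",a)
E
```

```text
t 3.12 p [540.2 168.8  48. ] phi 131.3 tilt [0.003 0.003] F [ 0.1 -0.4  0.7] gap 0.7
th 42.0 rho 74.9 off 41.7
strap
[225 191  19  25 147] [[582.0, 163.0], [599.0, 133.0], [524.0, 90.0], [507.0, 120.0]] cen [543.2 120.5]
[222 207   7  13  14] [[505.0, 160.0], [541.0, 140.0], [538.0, 135.0], [502.0, 155.0]] cen [522.2 147.1]
[246 217   6   6   9] [[496.0, 85.0], [510.0, 71.0], [507.0, 68.0], [493.0, 82.0]] cen [500.4  77.3]
wing
[232 213  26   7  94] [[521.0, 126.0], [519.0, 50.0], [501.0, 51.0], [503.0, 126.0]] cen [511.1  88.4]
```

View pics/s2.png

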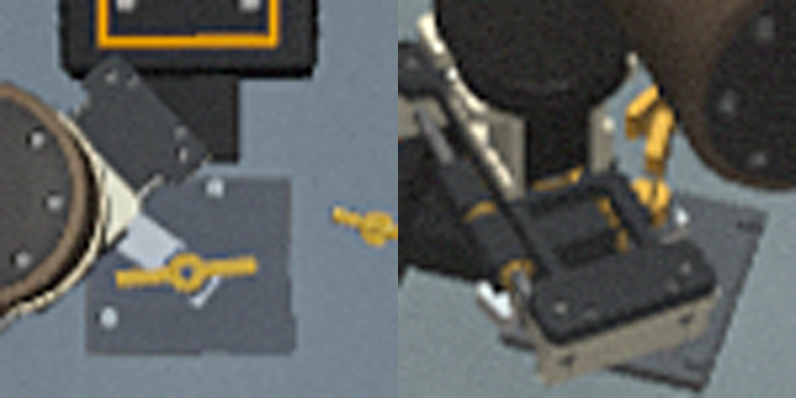

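The strap has turned to roughly 40°. The finger is higher than planned (z 48), so I'll lower it to 40 and carry on.

Request:
send_rows([
  [[0, 0, 0, 0, 0, 0.004, 1], [0, 0, 0, 0, 0, 0.004, 1], [0, 0, 0, 0, 0, 0, 1]],
])

```text
t: 3.47
position: [538.9, 169.3, 40.8]
ee_rot: [0.406, 0.914, 0.003, 0.001]
wrist_force: [-0.1, 0.4, -0.6]
finger_gap: 0.4
```

Run:
```python
from h import *
from plant import robot
s=robot.sense();stat(s);rel(s)
c=robot.read_camera("top")
K=c["depth"]; v,u=np.mgrid[0:384,0:512]
P=(np.stack([u,v,np.ones_like(u)],-1)@np.linalg.inv(c["mtx"]).T)*K[...,None]@c["T"][:3,:3].T+c["T"][:3,3]
p=c["pixels"].astype(int)
m=(abs(P[...,2]-48)<9)&(p.min(2)>130)&(np.hypot(P[...,0]-AX[0],P[...,1]-AX[1])<100)&(np.hypot(P[...,0]-561.5,P[...,1]-71)>10)&(np.hypot(P[...,0]-486,P[...,1]-134)>10)
q=P[m][:,:2]-AX; print(m.sum()); 
far=q[np.hypot(*q.T)>12]; far=far[far[:,0]>0]; print(np.degrees(np.arctan2(far[:,1],far[:,0])).round(0),np.hypot(*far.T).round(0))
t=q[q[:,0]<0]; print("tail",t.round(0).tolist())
```

```text
t 3.47 p [538.9 169.3  40.8] phi 132.1 tilt [0.005 0.005] F [-0.1  0.4 -0.6] gap 0.4
th 42.8 rho 74.8 off 42.0
74
[38. 44. 40. 37. 33. 49. 46. 43. 40. 36. 32. 52. 50. 47. 43. 40. 30. 25.
 56. 53. 51. 47. 43. 39. 34. 28. 21. 62. 60. 57. 55. 51. 48. 43. 38. 32.
 25. 17. 66. 64. 62. 59. 56. 53. 48. 43. 37. 29. 20.  9. 68. 67. 64. 62.
 59. 54. 49. 43. 35. 72. 70. 68. 65. 62. 57. 74. 72. 70. 66.] [44. 44. 42. 40. 38. 44. 42. 39. 37. 35. 34. 42. 40. 37. 35. 33. 30. 28.
 40. 38. 35. 33. 31. 29. 27. 25. 24. 42. 39. 36. 33. 31. 29. 26. 24. 23.
 21. 20. 40. 37. 34. 32. 29. 27. 24. 22. 20. 18. 17. 16. 36. 33. 30. 28.
 25. 22. 20. 17. 15. 32. 29. 26. 24. 21. 18. 26. 22. 19. 17.]
tail [[-3.0, -16.0], [-9.0, -12.0], [-12.0, -9.0], [-15.0, -3.0], [-15.0, -6.0]]
```

Request:
send_rows([
  [[0, 0, 0.083, -0.0075, 0.003, 0, 1], [0, 0, 0.083, -0.0075, 0.003, 0, 1], [0, 0, 0.083, -0.0075, 0.003, 0, 1], [0, 0, 0.083, -0.0075, 0.003, 0, 1], [0, 0, 0, 0, 0, 0, 1]],
])

```text
t: 3.93
position: [565.7, 152.9, 40.9]
ee_rot: [0.562, 0.827, 0.004, 0.001]
wrist_force: [-0.3, -0.0, -1.0]
finger_gap: 0.9
```

Run:
```python
from h import *
from plant import robot
s=robot.sense();stat(s);rel(s)
plan(s["position"],s["ee_rot"],pose(0,75,37,41),turn=5)
```

```text
t 3.93 p [565.7 152.9  40.9] phi 111.7 tilt [0.005 0.005] F [-0.3 -0.  -1. ] gap 0.9
th 22.4 rho 74.4 off 40.3
[[0.001, -0.001, 0.075, -0.0069, 0.0018, -0.0, 1], [0.001, -0.001, 0.075, -0.0068, 0.0024, -0.0, 1], [0.001, -0.001, 0.075, -0.0065, 0.0029, -0.0, 1], [0.001, -0.001, 0.075, -0.0063, 0.0034, -0.0, 1], [0.001, -0.001, 0.075, -0.006, 0.0039, -0.0, 1]]
```

Request:
send_rows([
  [[0.001, -0.001, 0.075, -0.007, 0.002, 0, 1], [0.001, -0.001, 0.075, -0.007, 0.0025, 0, 1], [0.001, -0.001, 0.075, -0.0065, 0.003, 0, 1], [0.001, -0.001, 0.075, -0.0065, 0.0035, 0, 1], [0.001, -0.001, 0.075, -0.006, 0.004, 0, 1], [0, 0, 0, 0, 0, 0, 1], [0, 0, 0, -0.002, 0, 0, 1], [0, 0, 0, -0.002, 0, 0, 1]],
])

```text
t: 4.6
position: [586.0, 121.4, 39.9]
ee_rot: [0.708, 0.707, -0.0, 0.0]
wrist_force: [-0.8, 0.8, 0.4]
finger_gap: 0.5
```

Run:
```python
from h import *
from plant import robot
s=robot.sense();stat(s);rel(s)
```

```text
t 4.6 p [586.  121.4  39.9] phi 89.9 tilt [-0.001 -0.001] F [-0.8  0.8  0.4] gap 0.5
th 0.6 rho 74.4 off 33.6
```

Request:
send_rows([
  [[0, 0, 0, -0.0015, 0, 0, 1], [0, 0, 0, -0.0015, 0, 0, 1], [0, 0, 0, 0, 0, 0, 1]],
])

```text
t: 4.85
position: [585.4, 118.8, 40.0]
ee_rot: [0.705, 0.709, -0.0, 0.0]
wrist_force: [0.1, 0.1, -0.4]
finger_gap: 0.4
```

Request:
send_rows([
  [[0, 0, 0, -0.0015, 0, 0, 1], [0, 0, 0, -0.0015, 0, 0, 1], [0, 0, 0, 0, 0, 0, 1]],
])

```text
t: 5.1
position: [585.3, 115.9, 40.1]
ee_rot: [0.704, 0.71, -0.0, 0.0]
wrist_force: [0.2, 0.3, -1.2]
finger_gap: 0.3
```

Run:
```python
from h import *
from plant import robot
s=robot.sense();stat(s);rel(s)
```

```text
t 5.1 p [585.3 115.9  40.1] phi 90.5 tilt [ 0. -0.] F [ 0.2  0.3 -1.2] gap 0.3
th 1.2 rho 74.0 off 27.3
```

Request:
send_rows([
  [[0, 0, 0.005, -0.0015, 0, 0, 1], [0, 0, 0.005, -0.0015, 0, 0, 1], [0, 0, 0, 0, 0, 0, 1]],
])

```text
t: 5.35
position: [585.6, 114.2, 40.3]
ee_rot: [0.708, 0.706, 0.001, -0.0]
wrist_force: [-0.5, 0.5, -1.2]
finger_gap: 0.3
```

Request:
send_rows([
  [[0, 0, 0, -0.0015, 0, 0, 1], [0, 0, 0, -0.0015, 0, 0, 1], [0, 0, 0, 0, 0, 0, 1]],
])

```text
t: 5.6
position: [585.6, 114.3, 40.3]
ee_rot: [0.709, 0.705, 0.003, -0.001]
wrist_force: [-0.3, 0.2, 1.1]
finger_gap: 0.8
```

Run:
```python
from h import *
from plant import robot
s=robot.sense();stat(s);rel(s)
c=robot.read_camera("side"); cv2.imwrite("pics/s3.png",cv2.resize(c["pixels"][170:270,210:330,::-1],None,fx=5,fy=5,interpolation=cv2.INTER_CUBIC))
print(proj(c,[*AX,48]),[proj(c,pose(a,95,0,48)[:3]).round(1) for a in(0,5,10)])
```

```text
t 5.6 p [585.6 114.3  40.3] phi 89.7 tilt [0.003 0.007] F [-0.3  0.2  1.1] gap 0.8
th 0.4 rho 73.9 off 26.6
[271.0505892  220.93380945] [array([237.1, 213.2]), array([236.2, 215.3]), array([235.5, 217.4])]
```

View pics/s3.png

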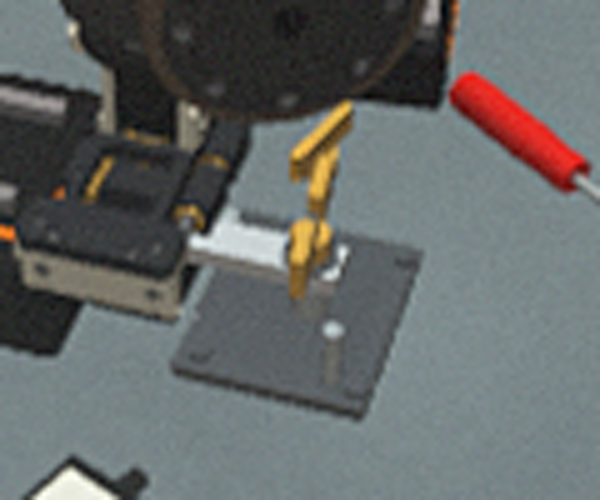

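Request:
send_rows([
  [[0, 0, 0, -0.004, 0, 0, 1], [0, 0, 0, -0.004, 0, 0, 1]],
])

```text
t: 5.82
position: [586.0, 113.2, 40.4]
ee_rot: [0.709, 0.705, 0.008, -0.004]
wrist_force: [-11.1, 28.7, 3.0]
finger_gap: 0.5
```

Request:
send_rows([
  [[0, 0, 0, 0.004, 0, 0, 1], [0, 0, 0, 0.012, 0, 0, 1], [0, 0, 0, 0.015, 0, -0.01, 1], [0, 0, 0, 0.02, -0.01, -0.03, 1], [0, 0, 0, 0.03, -0.02, -0.03, 1], [0, 0, 0, 0.03, -0.03, -0.01, 1], [0, 0, 0, 0.02, -0.03, 0, 1], [0, 0, 0, 0, 0, 0, 1]],
])

```text
t: 6.48
position: [496.9, 247.3, 125.2]
ee_rot: [0.711, 0.703, 0.006, -0.003]
wrist_force: [-1.1, -1.5, -1.9]
finger_gap: 0.3
```

Run:
```python
from h import *
from plant import robot
s=robot.sense();stat(s);rel(s)
c=robot.read_camera("top");strap(c)
crop(c,210,165,75,75,5.3,"pics/t4.png")
# wing is at 95; finger on its ccw side, clear
t=pose(95,29,45,110);print(t);plan(s["position"],s["ee_rot"],t)
```

```text
t 6.48 p [496.9 247.3 125.2] phi 89.4 tilt [0.004 0.012] F [-1.1 -1.5 -1.9] gap 0.3
th 0.1 rho -16.3 off 159.1
strap
[241 186  11  27 215] [[605.0, 98.0], [605.0, 67.0], [524.0, 69.0], [524.0, 100.0]] cen [565.7  87.7]
[241 220   8   2  10] [[500.0, 100.0], [499.0, 79.0], [496.0, 79.0], [496.0, 100.0]] cen [496.8  89.3]
wing
[232 213  26   7  95] [[521.0, 126.0], [519.0, 50.0], [501.0, 51.0], [503.0, 126.0]] cen [511.2  88.6]
[np.float64(464.44673612051065), np.float64(113.5341018696007), 110, np.float64(184.312450645843)]
[[0.001, -0.0, -0.113, -0.0096, -0.0022, 0.001, 1], [0.001, -0.0, -0.113, -0.0093, -0.0033, 0.001, 1], [0.001, -0.0, -0.113, -0.0088, -0.0044, 0.001, 1], [0.001, -0.0, -0.113, -0.0082, -0.0054, 0.001, 1], [0.001, -0.0, -0.113, -0.0075, -0.0063, 0.001, 1], [0.001, -0.0, -0.113, -0.0067, -0.0072, 0.001, 1], [0.001, -0.0, -0.113, -0.0058, -0.0079, 0.001, 1], [0.001, -0.0, -0.113, -0.0048, -0.0086, 0.001, 1]]
[[0.001, -0.0, -0.113, -0.0038, -0.0091, 0.001, 1], [0.001, -0.0, -0.113, -0.0027, -0.0095, 0.001, 1], [0.001, -0.0, -0.113, -0.0016, -0.0097, 0.001, 1], [0.001, -0.0, -0.113, -0.0004, -0.0098, 0.0011, 1], [0.001, -0.0, -0.113, 0.0008, -0.0098, 0.0011, 1], [0.001, -0.0, -0.113, 0.0019, -0.0096, 0.0011, 1]]
```

View pics/t4.png

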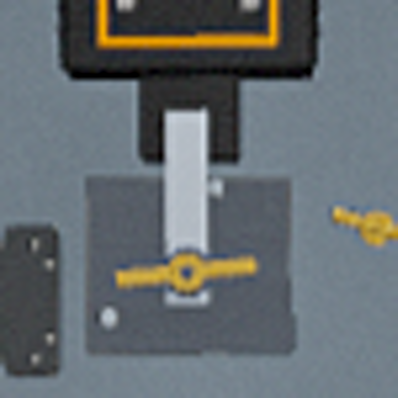

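Top view: the strap at (187,200) in the crop points straight up over the foot and rests on the home pin (215,187). The wings haven't moved. Next is the wing screw.

Request:
send_rows([
  [[0.001, 0, -0.113, -0.0095, -0.002, 0.001, 1], [0.001, 0, -0.113, -0.0095, -0.0035, 0.001, 1], [0.001, 0, -0.113, -0.009, -0.0045, 0.001, 1], [0.001, 0, -0.113, -0.008, -0.0055, 0.001, 1], [0.001, 0, -0.113, -0.0075, -0.0065, 0.001, 1], [0.001, 0, -0.113, -0.0065, -0.007, 0.001, 1], [0.001, 0, -0.113, -0.006, -0.008, 0.001, 1], [0.001, 0, -0.113, -0.005, -0.0085, 0.001, 1]],
])

```text
t: 7.2
position: [483.6, 169.1, 120.6]
ee_rot: [0.291, 0.957, 0.002, -0.0]
wrist_force: [-0.2, -0.8, -0.5]
finger_gap: 0.3
```

Request:
send_rows([
  [[0.001, 0, -0.113, -0.004, -0.009, 0.001, 1], [0.001, 0, -0.113, -0.0025, -0.0095, 0.001, 1], [0.001, 0, -0.113, -0.0015, -0.0095, 0.001, 1], [0.001, 0, -0.113, -0.0005, -0.01, 0.001, 1], [0.001, 0, -0.113, 0.001, -0.01, 0.001, 1], [0.001, 0, -0.113, 0.002, -0.0095, 0.001, 1], [0, 0, 0, 0, 0, 0, 1]],
])

```text
t: 7.78
position: [474.6, 103.9, 116.3]
ee_rot: [-0.08, 0.997, -0.004, -0.001]
wrist_force: [1.2, -1.0, -0.8]
finger_gap: 0.5
```

Run:
```python
from h import *
from plant import robot
s=robot.sense();stat(s);rel(s)
plan(s["position"],s["ee_rot"],pose(95,30,35,64),step=20,turn=5)
```

```text
t 7.78 p [474.6 103.9 116.3] phi -170.8 tilt [-0.002 -0.009] F [ 1.2 -1.  -0.8] gap 0.5
th -260.2 rho 21.6 off 33.9
[[-0.003, -0.001, 0.027, -0.0006, 0.0039, 0.0174, 1], [-0.003, -0.001, 0.027, -0.0005, 0.0039, 0.0174, 1], [-0.003, -0.001, 0.027, -0.0003, 0.0038, 0.0174, 1]]
```

Request:
send_rows([
  [[-0.003, -0.001, 0.027, -0.0005, 0.004, 0.0175, 1], [-0.003, -0.001, 0.027, -0.0005, 0.004, 0.0175, 1], [-0.003, -0.001, 0.027, -0.0005, 0.004, 0.0175, 1], [0, 0, 0, 0, 0, 0, 1]],
])

```text
t: 8.12
position: [477.8, 115.8, 64.8]
ee_rot: [-0.028, 1.0, 0.001, 0.002]
wrist_force: [-0.9, -0.4, 0.2]
finger_gap: 0.4
```

Run:
```python
from h import *
from plant import robot
s=robot.sense();stat(s);rel(s)
plan(s["position"],s["ee_rot"],pose(95,30,25,64),step=20,turn=5)
```

```text
t 8.12 p [477.8 115.8  64.8] phi -176.7 tilt [0.005 0.001] F [-0.9 -0.4  0.2] gap 0.4
th -266.1 rho 29.6 off 32.0
[[0.001, 0.005, -0.018, -0.0065, -0.0001, 0.0009, 1]]
```

Request:
send_rows([
  [[0, 0.003, 0, -0.006, 0, 0, 1], [0, 0, 0, -0.006, 0, 0, 1], [0, 0, 0.1, -0.003, 0.002, 0, 1], [0, 0, 0.1, -0.003, 0.002, 0, 1], [0, 0, 0.1, -0.003, 0.002, 0, 1], [0, 0, 0.1, -0.003, 0.002, 0, 1], [0, 0, 0.1, -0.003, 0.002, 0, 1], [0, 0, 0, 0, 0, 0, 1]],
])

```text
t: 8.78
position: [510.4, 123.6, 69.5]
ee_rot: [0.245, 0.969, -0.001, -0.001]
wrist_force: [-1.4, 0.7, -1.1]
finger_gap: 0.6
```

Run:
```python
from h import *
from plant import robot
s=robot.sense();stat(s);rel(s)
c=robot.read_camera("top");strap(c)
```

```text
t 8.78 p [510.4 123.6  69.5] phi 151.6 tilt [-0.003 -0.002] F [-1.4  0.7 -1.1] gap 0.6
th 62.3 rho 30.8 off 17.9
strap
[244 203   7  11  36] [[552.0, 90.0], [556.0, 75.0], [525.0, 67.0], [521.0, 81.0]] cen [540.1  80.1]
[240 218   9  13  18] [[469.0, 105.0], [505.0, 85.0], [500.0, 76.0], [464.0, 97.0]] cen [487.1  91. ]
wing
[247 214  10  10  34] [[509.0, 87.0], [517.0, 81.0], [494.0, 53.0], [486.0, 59.0]] cen [500.7  68.8]
```

The wing follows, now at about 60°. Continuing this stroke.

Request:
send_rows([
  [[0, 0, 0.1, -0.003, 0.002, 0.001, 1], [0, 0, 0.1, -0.003, 0.002, 0.001, 1], [0, 0, 0.1, -0.003, 0.002, 0.001, 1], [0, 0, 0.1, -0.003, 0.002, 0.001, 1], [0, 0, 0.1, -0.003, 0.002, 0.001, 1], [0, 0, 0.1, -0.003, 0.002, 0.001, 1], [0, 0, 0.1, -0.003, 0.002, 0.001, 1], [0, 0, 0, 0, 0, 0, 1]],
])

```text
t: 9.5
position: [538.6, 118.8, 68.2]
ee_rot: [0.574, 0.819, 0.001, 0.001]
wrist_force: [0.0, 0.1, 1.0]
finger_gap: 0.3
```

Run:
```python
from h import *
from plant import robot
s=robot.sense();stat(s);rel(s)
```

```text
t 9.5 p [538.6 118.8  68.2] phi 109.9 tilt [0.003 0.   ] F [0.  0.1 1. ] gap 0.3
th 20.6 rho 36.0 off 19.7
```

Request:
send_rows([
  [[0, 0, 0.1, -0.0038, 0.0012, 0.0015, 1], [0, 0, 0.1, -0.0038, 0.0012, 0.0015, 1], [0, 0, 0.1, -0.0038, 0.0012, 0.0015, 1], [0, 0, 0.1, -0.0036, 0.0012, 0.0015, 1], [0, 0, 0.1, -0.0035, 0.0012, 0.0015, 1], [0, 0, 0.1, -0.0035, 0.0012, 0.001, 1], [0, 0, 0.1, -0.0035, 0.0012, 0.001, 1], [0, 0, 0, 0, 0, 0, 1]],
])

```text
t: 10.17
position: [555.0, 96.4, 65.4]
ee_rot: [0.823, 0.568, 0.008, 0.002]
wrist_force: [-0.1, -0.6, 0.4]
finger_gap: 0.6
```

Run:
```python
from h import *
from plant import robot
s=robot.sense();stat(s);rel(s)
c=robot.read_camera("top");strap(c)
```

```text
t 10.17 p [555.   96.4  65.4] phi 69.2 tilt [0.016 0.005] F [-0.1 -0.6  0.4] gap 0.6
th -20.1 rho 37.6 off 23.3
strap
[259 192   3  10  17] [[585.0, 43.0], [585.0, 37.0], [557.0, 37.0], [557.0, 43.0]] cen [574.1  39.9]
[247 203  12  17  49] [[509.0, 83.0], [551.0, 47.0], [539.0, 32.0], [497.0, 69.0]] cen [516.8  64.7]
wing
[241 218   7  12  37] [[476.0, 106.0], [509.0, 91.0], [505.0, 81.0], [471.0, 95.0]] cen [490.6  92.9]
```

First stroke is finished, with the wing now near −16°. I'll lift off and swing the tool round for the other wing.

Request:
send_rows([
  [[0, 0, 0, 0.01, 0, 0, 1], [0, 0, -0.05, 0.01, 0, -0.01, 1], [0, 0, -0.11, 0, 0, -0.025, 1], [0, 0, -0.116, 0, 0, -0.025, 1], [0, 0, -0.116, 0, 0, 0, 1], [0, 0, -0.116, 0, 0, 0, 1], [0, 0, -0.116, 0, 0, 0, 1], [0, 0, -0.116, 0, 0, 0, 1]],
])

```text
t: 10.88
position: [563.6, 120.9, 131.6]
ee_rot: [0.528, 0.849, 0.007, 0.007]
wrist_force: [-0.8, 0.3, 1.0]
finger_gap: 0.7
```

Request:
send_rows([
  [[0, 0, -0.116, 0, 0, 0, 1], [0, 0, -0.116, 0, 0, 0, 1], [0, 0, -0.116, 0, 0, 0, 1], [0, 0, -0.116, 0, 0, 0, 1], [0, 0, -0.116, 0, 0, 0, 1], [0, 0, -0.116, 0, 0, 0, 1], [0, 0, -0.116, 0, 0, 0, 1], [0, 0, -0.116, 0, 0, 0, 1]],
])

```text
t: 11.55
position: [566.0, 127.6, 134.7]
ee_rot: [0.057, 0.998, 0.004, 0.011]
wrist_force: [0.2, 0.2, -0.1]
finger_gap: 0.2
```

Run:
```python
from h import *
from plant import robot
s=robot.sense();stat(s);rel(s)
c=robot.read_camera("top");strap(c)
print(pose(166,30,38,110));plan(s["position"],s["ee_rot"],pose(166,30,38,110))
```

```text
t 11.55 p [566.  127.6 134.7] phi 173.5 tilt [0.023 0.006] F [ 0.2  0.2 -0.1] gap 0.2
th 84.2 rho 45.5 off -49.7
strap
[241 174   3   9  14] [[640.0, 103.0], [643.0, 98.0], [620.0, 87.0], [618.0, 92.0]] cen [629.6  94.8]
[236 184  16  29 122] [[530.0, 116.0], [611.0, 89.0], [600.0, 54.0], [518.0, 81.0]] cen [563.5  86. ]
wing
[241 204   9  26  91] [[472.0, 101.0], [549.0, 92.0], [547.0, 74.0], [470.0, 82.0]] cen [510.4  87.8]
[np.float64(472.845499442799), np.float64(58.84816323671267), 110, np.float64(255.31245064584303)]
[[-0.001, 0.002, -0.114, 0.0071, -0.0066, 0.0018, 1], [-0.001, 0.002, -0.114, 0.0078, -0.0057, 0.0019, 1], [-0.001, 0.002, -0.114, 0.0085, -0.0047, 0.0019, 1], [-0.001, 0.002, -0.114, 0.009, -0.0037, 0.0019, 1], [-0.001, 0.002, -0.114, 0.0093, -0.0026, 0.0019, 1], [-0.001, 0.002, -0.114, 0.0096, -0.0015, 0.0019, 1], [-0.001, 0.002, -0.114, 0.0097, -0.0003, 0.0019, 1], [-0.001, 0.002, -0.114, 0.0096, 0.0008, 0.002, 1]]
[[-0.001, 0.002, -0.114, 0.0095, 0.0019, 0.002, 1], [-0.001, 0.002, -0.114, 0.0092, 0.0031, 0.002, 1], [-0.001, 0.002, -0.114, 0.0087, 0.0041, 0.002, 1], [-0.001, 0.002, -0.114, 0.0082, 0.0051, 0.002, 1]]
```

Request:
send_rows([
  [[-0.001, 0.002, -0.114, 0.007, -0.0065, 0.002, 1], [-0.001, 0.002, -0.114, 0.008, -0.0055, 0.002, 1], [-0.001, 0.002, -0.114, 0.0085, -0.0045, 0.002, 1], [-0.001, 0.002, -0.114, 0.009, -0.0035, 0.002, 1], [-0.001, 0.002, -0.114, 0.0095, -0.0025, 0.002, 1], [-0.001, 0.002, -0.114, 0.0095, -0.0015, 0.002, 1], [-0.001, 0.002, -0.114, 0.0095, -0.0005, 0.002, 1], [-0.001, 0.002, -0.114, 0.0095, 0.001, 0.002, 1]],
])

```text
t: 12.27
position: [505.6, 86.2, 118.8]
ee_rot: [-0.426, 0.905, 0.002, 0.006]
wrist_force: [-0.3, -0.2, -0.0]
finger_gap: 0.1
```

Request:
send_rows([
  [[-0.001, 0.002, -0.114, 0.0095, 0.002, 0.002, 1], [-0.001, 0.002, -0.114, 0.009, 0.003, 0.002, 1], [-0.001, 0.002, -0.114, 0.0085, 0.004, 0.002, 1], [-0.001, 0.002, -0.1, 0.008, 0.005, 0.002, 1], [0, 0, 0, 0, 0, 0, 1]],
])

```text
t: 12.68
position: [474.6, 62.9, 111.1]
ee_rot: [-0.634, 0.773, 0.0, 0.002]
wrist_force: [0.0, 0.2, -1.4]
finger_gap: 0.7
```

```bash
cat >> h.py <<'E'
def wing(c):
    p=c["pixels"].astype(int); m=np.zeros(p.shape[:2],np.uint8); m[180:240,215:268]=1
    m=m*(p[...,0]-p[...,2]>50); v,u=np.where(m); q=np.array([ray(c,x,78)[:2] for x in zip(u,v)])-AX
    r=np.hypot(*q.T); q=q[(r>16)&(r<46)]; a=np.arctan2(q[:,1],q[:,0])
    print("wing n",len(q),"axis angle mod180",np.degrees(np.angle(np.exp(2j*a).mean())/2-YAW).round(1))
E
python3 - <<'E'
from h import *
from plant import robot
s=robot.sense();stat(s);rel(s)
wing(dict(np.load("top0.npz")));wing(robot.read_camera("top"))
plan(s["position"],s["ee_rot"],pose(166,30,32,64),step=20)
E
```

```text
t 12.68 p [474.6  62.9 111.1] phi -101.3 tilt [0.002 0.003] F [ 0.   0.2 -1.4] gap 0.7
th -190.6 rho 31.3 off 31.8
wing n 48 axis angle mod180 -83.8
wing n 13 axis angle mod180 -14.9
[[-0.0, 0.001, 0.019, -0.0005, 0.0002, 0.0157, 1], [-0.0, 0.001, 0.019, -0.0005, 0.0002, 0.0157, 1], [-0.0, 0.001, 0.019, -0.0005, 0.0002, 0.0157, 1]]
```

Request:
send_rows([
  [[0, 0.001, 0.015, -0.0005, 0, 0.0155, 1], [0, 0.001, 0.015, -0.0005, 0, 0.0155, 1], [0, 0.001, 0.015, -0.0005, 0, 0.0155, 1], [0, 0, 0, 0, 0, 0, 1], [0, 0, 0, -0.006, 0, 0, 1], [0, 0, 0, -0.006, 0, 0, 1], [0, 0, 0.1, -0.003, 0.0015, 0.001, 1], [0, 0, 0.1, -0.003, 0.0015, 0.001, 1]],
])

```text
t: 13.4
position: [483.2, 87.6, 66.0]
ee_rot: [-0.518, 0.856, -0.002, 0.003]
wrist_force: [-1.6, -3.2, 1.2]
finger_gap: 0.4
```

Run:
```python
from h import *
from plant import robot
s=robot.sense();stat(s);rel(s)
wing(robot.read_camera("top"))
```

```text
t 13.4 p [483.2  87.6  66. ] phi -117.6 tilt [ 0.006 -0.   ] F [-1.6 -3.2  1.2] gap 0.4
th -206.9 rho 24.9 off 13.4
wing n 4 axis angle mod180 -51.7
```

Request:
send_rows([
  [[0, 0, 0.1, -0.0022, 0.002, 0.0005, 1], [0, 0, 0.1, -0.0022, 0.002, 0.0005, 1], [0, 0, 0.1, -0.0025, 0.002, 0.0005, 1], [0, 0, 0.1, -0.0025, 0.002, 0.0005, 1], [0, 0, 0.1, -0.0028, 0.0018, 0.001, 1], [0, 0, 0.1, -0.003, 0.0018, 0.001, 1], [0, 0, 0.1, -0.003, 0.0018, 0.001, 1], [0, 0, 0, 0, 0, 0, 1]],
])

```text
t: 14.12
position: [489.0, 113.7, 66.4]
ee_rot: [-0.164, 0.986, -0.0, 0.004]
wrist_force: [-0.9, -0.4, -1.2]
finger_gap: 0.6
```

Run:
```python
from h import *
from plant import robot
s=robot.sense();stat(s);rel(s)
c=robot.read_camera("top");wing(c);strap(c)
```

```text
t 14.12 p [489.  113.7  66.4] phi -161.1 tilt [0.009 0.001] F [-0.9 -0.4 -1.2] gap 0.6
th -250.5 rho 31.6 off 13.0
wing n 25 axis angle mod180 90.3
strap
[238 186  14  35 210] [[605.0, 108.0], [605.0, 67.0], [499.0, 69.0], [500.0, 110.0]] cen [566.1  87. ]
wing
[250 214   8   4  25] [[517.0, 72.0], [516.0, 51.0], [507.0, 51.0], [508.0, 72.0]] cen [511.3  59.5]
```

Request:
send_rows([
  [[0, 0, 0, 0.008, 0, 0, 1], [0, 0, 0, 0.01, 0, 0, 1], [0, 0, 0, 0, 0, -0.02, 1], [0, 0, 0, 0, 0, -0.015, 1], [0, 0, 0, 0, 0, 0, 1]],
])

```text
t: 14.58
position: [469.3, 107.3, 103.2]
ee_rot: [-0.176, 0.984, 0.0, 0.005]
wrist_force: [-0.2, 0.3, 0.5]
finger_gap: 0.6
```

Run:
```python
from h import *
from plant import robot
s=robot.sense();stat(s);rel(s)
c=robot.read_camera("top");wing(c);strap(c)
plan(s["position"],s["ee_rot"],pose(102,30,30,64),step=20,turn=4)
```

```text
t 14.58 p [469.3 107.3 103.2] phi -159.8 tilt [0.011 0.002] F [-0.2  0.3  0.5] gap 0.6
th -249.1 rho 32.7 off 32.9
wing n 27 axis angle mod180 89.8
strap
[236 186  16  30 234] [[521.0, 117.0], [609.0, 97.0], [601.0, 59.0], [513.0, 78.0]] cen [562.3  88.8]
[247 216   6   7   9] [[512.0, 82.0], [513.0, 79.0], [493.0, 66.0], [491.0, 69.0]] cen [501.   73.5]
wing
[245 213  13   5  39] [[509.0, 88.0], [520.0, 87.0], [516.0, 50.0], [505.0, 51.0]] cen [512.2  66.4]
[[-0.0, 0.003, 0.05, -0.0025, 0.0006, 0.0131, 1], [-0.0, 0.003, 0.05, -0.0025, 0.0007, 0.0131, 1], [-0.0, 0.003, 0.05, -0.0025, 0.0008, 0.0131, 1]]
```

Request:
send_rows([
  [[0, 0.003, 0.05, -0.0025, 0.0005, 0.013, 1], [0, 0.003, 0.05, -0.0025, 0.0005, 0.013, 1], [0, 0.003, 0.05, -0.0025, 0.0005, 0.013, 1], [0, 0, 0, 0, 0, 0, 1], [0, 0, 0.05, -0.005, 0, 0, 1], [0, 0, 0.1, -0.005, 0.001, 0.0005, 1], [0, 0, 0.1, -0.003, 0.0015, 0.0005, 1], [0, 0, 0.1, -0.003, 0.0015, 0.0005, 1]],
])

```text
t: 15.3
position: [488.4, 115.2, 60.3]
ee_rot: [0.085, 0.996, 0.001, 0.001]
wrist_force: [0.7, 1.2, 0.7]
finger_gap: 1.0
```

Run:
```python
from h import *
from plant import robot
s=robot.sense();stat(s);rel(s)
c=robot.read_camera("top");wing(c)
```

```text
t 15.3 p [488.4 115.2  60.3] phi 170.3 tilt [0.003 0.002] F [0.7 1.2 0.7] gap 1.0
th 81.0 rho 22.9 off 27.3
wing n 25 axis angle mod180 90.3
```

Request:
send_rows([
  [[0, 0, 0.06, -0.004, 0.002, -0.0005, 1], [0, 0, 0.08, -0.004, 0.0025, -0.0005, 1], [0, 0, 0.1, -0.0035, 0.003, 0, 1], [0, 0, 0.1, -0.0035, 0.003, 0, 1], [0, 0, 0.1, -0.0035, 0.003, 0, 1], [0, 0, 0.1, -0.003, 0.0025, 0, 1], [0, 0, 0.1, -0.003, 0.0025, 0, 1], [0, 0, 0, 0, 0, 0, 1]],
])

```text
t: 16.02
position: [513.9, 120.5, 61.4]
ee_rot: [0.408, 0.913, 0.0, -0.001]
wrist_force: [-0.3, 1.0, -0.6]
finger_gap: 0.5
```

Run:
```python
from h import *
from plant import robot
s=robot.sense();stat(s);rel(s)
c=robot.read_camera("top");wing(c);strap(c)
```

```text
t 16.02 p [513.9 120.5  61.4] phi 131.8 tilt [-0.002  0.001] F [-0.3  1.  -0.6] gap 0.5
th 42.5 rho 23.5 off 22.6
wing n 23 axis angle mod180 47.4
strap
[241 186   2   7  10] [[605.0, 98.0], [605.0, 95.0], [586.0, 96.0], [586.0, 99.0]] cen [596.7  97.3]
[246 202   8  17  45] [[555.0, 84.0], [557.0, 66.0], [507.0, 60.0], [505.0, 79.0]] cen [526.6  72.7]
[240 220   9  10  16] [[472.0, 104.0], [499.0, 82.0], [496.0, 78.0], [469.0, 101.0]] cen [484.2  91. ]
[233 230   6   4  10] [[463.0, 126.0], [469.0, 110.0], [464.0, 108.0], [458.0, 124.0]] cen [463.4 117.8]
wing
[248 219   7   7  24] [[500.0, 80.0], [505.0, 75.0], [486.0, 57.0], [482.0, 62.0]] cen [493.1  68.6]
```

Request:
send_rows([
  [[0, 0, 0.1, -0.003, 0.003, 0, 1], [0, 0, 0.1, -0.003, 0.003, 0, 1], [0, 0, 0.1, -0.003, 0.0025, 0, 1], [0, 0, 0.1, -0.003, 0.0025, 0, 1], [0, 0, 0.1, -0.003, 0.0025, 0, 1], [0, 0, 0, 0, 0, 0, 1]],
])

```text
t: 16.57
position: [529.7, 114.0, 61.7]
ee_rot: [0.621, 0.784, -0.0, -0.002]
wrist_force: [0.2, 0.9, 0.4]
finger_gap: 0.1
```

Run:
```python
from h import *
from plant import robot
s=robot.sense();stat(s);rel(s)
c=robot.read_camera("top");wing(c)
```

```text
t 16.57 p [529.7 114.   61.7] phi 103.2 tilt [-0.003  0.001] F [0.2 0.9 0.4] gap 0.1
th 13.9 rho 23.7 off 21.2
wing n 22 axis angle mod180 16.0
```

Request:
send_rows([
  [[0, 0, 0.08, -0.0025, 0.003, 0, 1], [0, 0, 0.08, -0.0025, 0.003, 0, 1], [0, 0, 0.06, -0.002, 0.0025, 0, 1], [0, 0, 0, 0, 0, 0, 1], [0, 0, 0, -0.0015, 0, 0, 1], [0, 0, 0, 0, 0, 0, 1]],
])

```text
t: 17.12
position: [536.7, 107.6, 61.9]
ee_rot: [0.693, 0.721, -0.0, -0.002]
wrist_force: [-0.1, 1.7, -1.2]
finger_gap: 0.2
```

Request:
send_rows([
  [[0, 0, 0, -0.0015, 0, 0, 1], [0, 0, 0, -0.0015, 0, 0, 1], [0, 0, 0, 0, 0, 0, 1]],
])

```text
t: 17.37
position: [536.6, 107.9, 62.0]
ee_rot: [0.689, 0.725, 0.002, -0.003]
wrist_force: [0.6, 0.9, -0.3]
finger_gap: 0.7
```

Run:
```python
from h import *
from plant import robot
s=robot.sense();stat(s);rel(s)
c=robot.read_camera("top");wing(c)
```

```text
t 17.37 p [536.6 107.9  62. ] phi 92.9 tilt [-0.002  0.008] F [ 0.6  0.9 -0.3] gap 0.7
th 3.5 rho 26.1 off 18.6
wing n 24 axis angle mod180 1.4
```

Stalled with the wing reading about 1°. One firmer push to seat it, then back off and lift.

Request:
send_rows([
  [[0, 0, 0.03, -0.004, 0, 0, 1], [0, 0, 0.03, -0.004, 0, 0, 1]],
])

```text
t: 17.58
position: [538.0, 106.4, 62.1]
ee_rot: [0.711, 0.703, 0.007, -0.005]
wrist_force: [-8.4, 30.3, -0.7]
finger_gap: 0.5
```

Request:
send_rows([
  [[0, 0, 0, 0.004, 0, 0, 1], [0, 0, 0, 0.012, 0, 0, 1], [0, 0, 0, 0.015, 0, -0.02, 1], [0, 0, 0, 0.03, 0, -0.03, 1], [0, 0, 0, 0.035, 0, -0.03, 1], [0, 0, 0, 0.035, 0, 0, 1], [0, 0, 0, 0.03, 0, 0, 1], [0, 0, 0, 0, 0, 0, 1]],
])

```text
t: 18.25
position: [537.0, 270.2, 147.6]
ee_rot: [0.708, 0.706, 0.005, -0.004]
wrist_force: [0.5, 0.3, 0.6]
finger_gap: 0.2
```

Run:
```python
from h import *
from plant import robot
s=robot.sense();stat(s)
c=robot.read_camera("top");wing(c);strap(c)
cv2.imwrite("pics/fin.png",np.hstack([cv2.resize(c["pixels"][165:240,210:285,::-1],(380,380),interpolation=cv2.INTER_CUBIC),cv2.resize(c["pixels"][:,130:380,::-1],(247,380))]))
o=np.load("top0.npz")["pixels"].astype(int)
d=(np.abs(c["pixels"].astype(int)-o).max(2)>50)
for n,(x,y) in dict(charger=(245,155),spare=(281,208),jar=(299,172),batt=(320,210),driver=(292,252),adapter=(180,193),tape=(181,236),white=(343,120),pink=(342,290)).items():print(n,d[y-22:y+22,x-22:x+22].sum(),end=" ")
```

```text
t 18.25 p [537.  270.2 147.6] phi 89.9 tilt [0.001 0.012] F [0.5 0.3 0.6] gap 0.2
wing n 41 axis angle mod180 1.5
strap
[241 186  11  27 189] [[605.0, 98.0], [605.0, 67.0], [524.0, 69.0], [524.0, 100.0]] cen [569.3  87.7]
wing
[242 203   7  27  86] [[551.0, 95.0], [550.0, 77.0], [472.0, 79.0], [472.0, 97.0]] cen [508.   87.7]
charger 0 spare 0 jar 0 batt 0 driver 0 adapter 945 tape 308 white 0 pink 0
```

View pics/fin.png

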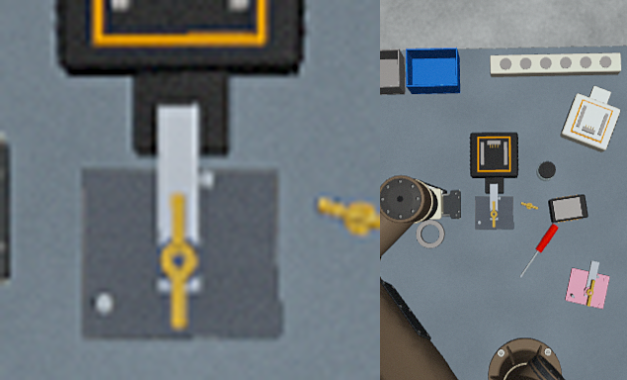

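Run:
```python
from plant import robot
robot.job_done()
```

```text
the job is handed in; nothing more can be done
```

The charger is fastened and the job is handed in at about 18 s of the 72 s allowed. The strap lies over the charger's foot against its home pin, and the wing screw is turned down to its stop.

- **Strap:** I pushed it round from about 1.10 rad with the shut fingertip. It stalled there, and one firmer push read about 29 N at the wrist. The top view shows it lined up with the clamp and touching the pin.
- **Wing screw:** I turned it about 275° clockwise in three strokes: one on the first wing, then two on the other. I took the finger off and lifted it between strokes. It stalled at the end, and one firmer push read about 30 N at the wrist. The last picture has the wings at about 1.5° from fully tight, within my measuring error.
- **Other checks:** The arm ended clear of everything, with almost no force on the wrist. The charger, jar, battery, screwdriver, spare screw and both look-alikes show no change in the top view.
- **Not confirmed:** The arm partly hid the adapter and tape in the last picture, so that comparison says nothing about them. The fingertip never came down to their height near them.

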